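Gauge the weld-on bosses and sort out the misfits

TASK

Try the stepped plug gauge gently in each of the steel bosses until you have found the right one: it takes the slim end of the gauge all the way, but refuses the thicker step. Leave the gauge standing by itself in the right boss, with its slim end fully home and the boss still in its socket in the rack, and put the other two bosses, the too tight and the too loose, in the blue tray. Do not disturb the other things on the deck.

Things in the scene. Friction and masses are not known exactly. Their poses are not given: they have to be found in the camera images.
- boss_a: weld-on boss: plain steel ring, upright in a rack socket (about 1 mm play, underside 8 above the deck, rim at 52), outside diameter 44, height 44, about 0.4 kg; origin at the centre of its underside, z up its bore. Top recess of diameter 28, 6 deep; from its floor the bore runs straight through: tight (14), right (17.5) or loose (24.4), one boss of each kind. 
- boss_b: another boss, outwardly the same as boss_a, same sizes and origin; the bosses differ only in the bore. Which is tight, right or loose, and in which socket it stands, has to be found by trying; the names tell nothing.
- boss_c: another boss, outwardly the same as boss_a, same sizes and origin; the bosses differ only in the bore. Which is tight, right or loose, and in which socket it stands, has to be found by trying; the names tell nothing.
- gauge: steel stepped plug gauge, 94 long, 0.2 kg, upright in the stand at first; origin at the centre of its slim end face (lowest), z up to the handle. From z = 0: slim pin diameter 16, end chamfered 1.5; from 22 the step, diameter 20, lower edge chamfered 1.2; at 38 to 44 a collar, diameter 30; from 44 to 94 a dark square handle 18 x 18, flats facing the gauge's x and y axes
- gauge_tip (a point): centre of the gauge's slim end face. Its depth below a boss's rim: in the tight boss it stops at 6 to 8 (recess floor); in the right one at 28 (the step's shoulder lies on the recess floor); in the loose one the step enters too, down to 38 (collar on rim), though an off-centre step may first catch at 28
- stand: fixed wooden block 64 x 64, 44 high, origin at the centre of its underside; the gauge hangs by its collar in its upright through hole of diameter 23, slim end 6 above the deck
- rack: fixed grey plate 90 (x) x 340 (y), 14 thick, origin at the centre of its underside; three round sockets of diameter 47, 6 deep, at y = -110, 0 and 110 in its frame, one boss in each
- tray: fixed blue open tray 160 (x) x 220 (y), 35 high, walls and floor 4 thick, origin at the centre of its underside; it is empty and takes both bosses, for example at y = +50 and -50 in its frame
- tape: bystander: black tape measure 55 x 32 x 50 high, origin at the centre of its underside; leave alone
- brush: bystander: hand brush with a wooden handle lying near one end of the rack; leave alone
- clamp: bystander: green L-shaped welding square 70 x 70, 28 high, lying near the other end of the rack; leave alone
Mind the look-alikes: they are no part of the job. What is shaped like the boss_b but green is not meant.

How it is judged:
On the way, in this order (a step that is already met when the one before it is completed fails the run):
1. the gauge is lifted out of its stand (z of gauge_tip in the frame of stand above 0.05 m), for 0.1 s.
2. the gauge stands by itself in the right boss, its slim end fully home (not (contact force between the fingers and gauge above 0.05 N) and ((z of gauge_tip in the frame of boss_a between 0.0125 and 0.019 m and horizontal distance between gauge_tip and boss_a below 0.0017 m and angle between the z axis of gauge and the z axis of boss_a, either way round below 0.06 rad) or (z of gauge_tip in the frame of boss_b between 0.0125 and 0.019 m and horizontal distance between gauge_tip and boss_b below 0.0017 m and angle between the z axis of gauge and the z axis of boss_b, either way round below 0.06 rad) or (z of gauge_tip in the frame of boss_c between 0.0125 and 0.019 m and horizontal distance between gauge_tip and boss_c below 0.0017 m and angle between the z axis of gauge and the z axis of boss_c, either way round below 0.06 rad))), for 0.3 s.
At the end, for the whole second after the job is handed in: The gauge stands released in the right boss, slim end 25 to 31.5 mm below the rim, within 1.7 mm of the boss's axis and 0.06 rad of its direction; that boss is upright and within 12 mm of where it stood; both other bosses rest (upright or not) in the tray (not (contact force between the fingers and gauge above 0.05 N) and linear speed of gauge below 0.02 m/s and ((z of gauge_tip in the frame of boss_a between 0.0125 and 0.019 m and horizontal distance between gauge_tip and boss_a below 0.0017 m and angle between the z axis of gauge and the z axis of boss_a, either way round below 0.06 rad and distance of boss_a from where it was at the start of the episode below 0.012 m and angle between boss_a's own z axis and vertical below 0.08 rad and x of boss_b in the frame of tray between -0.08 and 0.08 m and y of boss_b in the frame of tray between -0.11 and 0.11 m and z of each of boss_b, boss_c in the frame of tray below 0.04 m and linear speed of each of boss_b, boss_c below 0.02 m/s and x of boss_c in the frame of tray between -0.08 and 0.08 m and y of boss_c in the frame of tray between -0.11 and 0.11 m) or (z of gauge_tip in the frame of boss_b between 0.0125 and 0.019 m and horizontal distance between gauge_tip and boss_b below 0.0017 m and angle between the z axis of gauge and the z axis of boss_b, either way round below 0.06 rad and distance of boss_b from where it was at the start of the episode below 0.012 m and angle between boss_b's own z axis and vertical below 0.08 rad and x of boss_a in the frame of tray between -0.08 and 0.08 m and y of boss_a in the frame of tray between -0.11 and 0.11 m and z of each of boss_a, boss_c in the frame of tray below 0.04 m and linear speed of each of boss_a, boss_c below 0.02 m/s and x of boss_c in the frame of tray between -0.08 and 0.08 m and y of boss_c in the frame of tray between -0.11 and 0.11 m) or (z of gauge_tip in the frame of boss_c between 0.0125 and 0.019 m and horizontal distance between gauge_tip and boss_c below 0.0017 m and angle between the z axis of gauge and the z axis of boss_c, either way round below 0.06 rad and distance of boss_c from where it was at the start of the episode below 0.012 m and angle between boss_c's own z axis and vertical below 0.08 rad and x of boss_a in the frame of tray between -0.08 and 0.08 m and y of boss_a in the frame of tray between -0.11 and 0.11 m and z of each of boss_a, boss_b in the frame of tray below 0.04 m and linear speed of each of boss_a, boss_b below 0.02 m/s and x of boss_b in the frame of tray between -0.08 and 0.08 m and y of boss_b in the frame of tray between -0.11 and 0.11 m))); the robot touches nothing.
It fails at once if the gauge pressed on a boss with more than 30 N (contact force between gauge and boss_a above 30 N or contact force between gauge and boss_b above 30 N or contact force between gauge and boss_c above 30 N).
It fails at once if the tape measure, brush or welding square moved by more than 30 mm (distance of any of tape, brush, clamp from where it was at the start of the episode above 0.03 m).
It also fails if it takes over 70 s, if anything falls off the work surface, if the arm or the gripper's body presses on something with over 40 N, if the wrist force passes 120 N, or if a joint passes its speed limit or range.

ROBOT

A 7-joint arm with a two-finger parallel gripper is mounted at the origin on the work surface. World frame = base frame: x ahead of the robot, y to its left, z up, the work surface at z = 0. Lengths are in m, angles in rad, forces in N, time in s.
With the tool pointing down it reaches from about 0.425 to 0.925 m from the base axis. Payload 6.8 kg.
Tool frame: the origin (TCP) lies at the very end of the fingers, on their centre line; the grasp point (between the pads) lies 19 mm behind it; y points along the fingers, z is the direction in which the jaws open and shut, and the axes are right-handed (so a half turn about y gives the same grasp; the last joint's range is limited). The gripper opens to 85 mm and grips with 20 to 120 N. Pads are 22 mm wide; open, the fingers measure 114 mm over their backs; the gripper's body (76 mm by 85 mm) begins 54 mm behind the grasp point. The pads swing forward as they close: fully open they stand 13 mm farther back than shut.
Start: joints at [-1.23, 0.477, 0.022, 1.555, -0.011, 1.109, -0.083], TCP at [0.293, 0.608, 0.231] pointing down, gripper open.
Joint ranges: [-2.96, 2.96], [-0.34, 2.1], [-1.41, 1.46], [0.24, 2.44], [-1.37, 4.51], [0.17, 1.92], [-2.96, 2.96]. Speed limits (rad/s): [2.39, 2.39, 3.14, 3.14, 3.14, 3.14, 3.14].

INTERFACE

Orientations are given as a unit quaternion [w, x, y, z].
In Python, from station import * gives the robot as it stands.
- The arm moves only by the shell command python3 -m jog 'ROWS' [OPENING] [FORCE]. ROWS is JSON, a list of rows, each a list of 2 entries, a list of its own where there are three numbers: the shift along the tool's x, y, z in mm, then the turn about the tool's y in rad. A call has 1 to 20 rows; each row is the pose to reach, as a shift and turn from the pose commanded when the call began, along the tool's axes at that moment; what a row does not reach only later rows make up. A row lasts 1/12 s, in which the tool goes at most 41.7 mm and 7.16 degrees, less where a joint would pass 70% of its speed; a pose out of reach is approached as far as the arm can. A call with a gripper value outside its range is refused whole. OPENING is the finger opening in mm, from 0 to 85.4, set as the call begins (- or left out, the last holds). The fingers move at their own pace and stop on an object; FORCE is the grip in N (left out, the last holds). Time passes only in rows, so rows that repeat a pose let the fingers close. It gives the time, the measured TCP pose, the force and the opening at its end, in the units of the state.
- get_obs(): the state, without advancing time (a new reading comes with each control period).
- read_camera(name): name is "scene" or "top" or "wrist"; returns a dict with "img" (384x512x3 uint8, red, green, blue), "depth" (384x512 float32, m along the optical axis (not along the pixel's ray), 0 where there is no reading), "fx", "fy", "cx", "cy" (pixels), "k1" (the pictures are not rectified: a ray, as slopes to the right and down, at radius r is drawn at 1 + k1 r^2 times it, then the intrinsics apply), "rvec" (rotation vector, rad) and "tvec" (3), from world to camera coordinates, as OpenCV has them. Camera axes: x right, y down, z forward; pixel columns grow to the right and rows downward; lengths in m; the calibration is good to about 2 mm. A picture is of the moment at which its call begins.
- hand_in(): hands the job in, once; it reports no verdict.
The state is a dict: "t": time; "q": joint angles; "joint_vel": joint speeds; "joint_torque": joint torques, N m; "eef_pos": TCP position; "tool_rot": TCP orientation; "contact_force": force on the tool from outside, world axes, zero at the start; "torque": the same for the moment, N m; "gripper_width": opening from 0.0 (shut) to 1.0 (fully open).
Only numpy, scipy, OpenCV 4.12 (cv2) and the standard library are available. Lean on these libraries where they do the work, as an engineer would, in place of code of your own. Each camera call takes 0.05 s, during which the arm holds its last target.

## Working session

There is one attempt and no reset: what is moved stays moved. The work goes in short steps, Python scripts to look and compute and a shell command to move; the robot and the scene stay as the last step left them, time stands still between calls to the robot, and variables do not carry over. Pictures are saved under pics/ and viewed, and the job is handed in when it is done.

```bash
ls; mkdir -p pics; python3 - <<'E'
from station import *
import cv2
o=get_obs();print({k:o[k] for k in o if k!='joint_torque'})
for n in("scene","top","wrist"):
    c=read_camera(n);cv2.imwrite(f"pics/{n}0.png",c["img"][:,:,::-1]);print(n,[c[k] for k in("fx","fy","cx","cy","k1","rvec","tvec")])
E
```

```text
pics
{'t': 0.0, 'q': array([-1.23006337,  0.47777818,  0.02233829,  1.55648187, -0.01149827,
        1.10930543, -0.083143  ]), 'joint_vel': array([ 0.00109357, -0.00029169,  0.0013623 ,  0.00010935,  0.00018462,
       -0.00143744,  0.00028888]), 'eef_pos': array([0.29264222, 0.60758761, 0.23032755]), 'tool_rot': array([-0.68872872,  0.69001853, -0.15746168,  0.15726731]), 'contact_force': array([-0.43883338, -0.4993455 , -0.09793006]), 'torque': array([ 0.03723197,  0.03403421, -0.00160452]), 'gripper_width': 0.9991605950113585}
scene [435.3929456932797, 435.3929456932797, 257.2472080752552, 196.5842526779184, -0.15381612631723357, array([ 0.94609985,  2.57015361, -0.96795638]), array([ 0.41361318, -0.25141156,  1.23025488])]
top [481.3169805832825, 481.3169805832825, 249.92912480388173, 187.67163983285585, -0.08292710845390742, array([ 2.18781112, -2.21427744,  0.08000896]), array([-4.21183930e-06,  5.49076328e-01,  1.28809699e+00])]
wrist [296.2352002901975, 296.2352002901975, 259.90435690067255, 190.9886908086155, -0.04039763837050334, array([-2.46138925, -1.54647634, -0.20728316]), array([-0.67422657, -0.03416164,  0.37934267])]
```

View pics/top0.png

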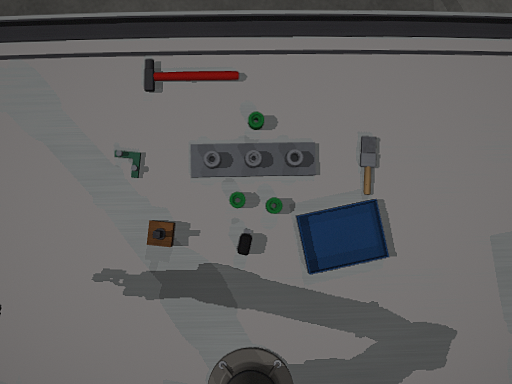

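View pics/scene0.png

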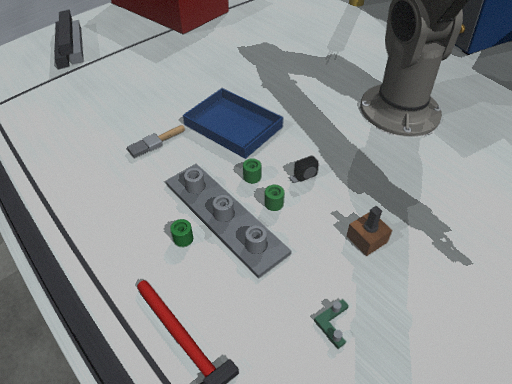

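View pics/wrist0.png

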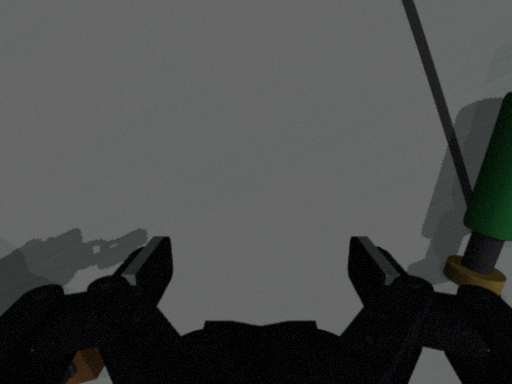

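```bash
cat > h.py <<'E'
from station import *
import numpy as np, cv2
from scipy.spatial.transform import Rotation as R
def cam(n):
    c=read_camera(n); c["Rm"]=cv2.Rodrigues(np.array(c["rvec"],float))[0]; return c
def ray(c,u,v):
    d=np.array([(u-c["cx"])/c["fx"],(v-c["cy"])/c["fy"]]); s=d.copy()
    for _ in range(30): s=d/(1+c["k1"]*(s@s))
    return s
def at_z(c,u,v,z):
    s=ray(c,u,v); d=c["Rm"].T@np.array([s[0],s[1],1]); o=-c["Rm"].T@np.array(c["tvec"]); return o+d*(z-o[2])/d[2]
def at_depth(c,u,v,r=1):
    D=c["depth"][int(round(v))-r:int(round(v))+r+1,int(round(u))-r:int(round(u))+r+1]; D=D[D>0]; dep=np.median(D)
    s=ray(c,u,v); return c["Rm"].T@(np.array([s[0],s[1],1])*dep-np.array(c["tvec"]))
def proj(c,P):
    p=c["Rm"]@np.array(P)+np.array(c["tvec"]); s=p[:2]/p[2]; s=s*(1+c["k1"]*(s@s)); return np.array([c["fx"]*s[0]+c["cx"],c["fy"]*s[1]+c["cy"]])
def axes():
    o=get_obs(); return np.array(o["eef_pos"]),R.from_quat(np.array(o["tool_rot"])[[1,2,3,0]]).as_matrix()
def go(P,yaw_z=None):
    "tool-shift mm to world P from measured pose; yaw of tool z axis"
    p,M=axes(); s=M.T@(np.array(P)-p)*1000
    a=np.arctan2(M[1,2],M[0,2]); print("t",round(get_obs()["t"],2),"tcp",p.round(4),"shift",s.round(1),"z-yaw",round(a,4))
def crop(c,u,v,w,h,k,name):
    im=c["img"][v-h:v+h,u-w:u+w]; cv2.imwrite("pics/"+name,cv2.resize(im,None,fx=k,fy=k,interpolation=cv2.INTER_CUBIC)[:,:,::-1])
E
python3 - <<'E'
from h import *
c=cam("top"); p,M=axes(); print(p,"\n",M.round(3))
crop(c,255,190,95,60,4,"t1.png"); crop(c,160,232,40,30,10,"t2.png"); crop(c,343,236,60,50,6,"t3.png")
for n,u,v,z in [("b1",212,159,.052),("b2",253,158,.052),("b3",295,157,.052),("g",159,234,.1),("tray",343,236,.004),("tape",245,243,.05)]:
    print(n,at_z(c,u,v,z).round(3),at_depth(c,u,v).round(3))
E
```

```text
[0.29270303 0.60783442 0.2306975 ] 
 [[ 0.901 -0.     0.434]
 [-0.434 -0.001  0.901]
 [ 0.    -1.    -0.001]]
b1 [0.624 0.093 0.052] [0.629 0.096 0.007]
b2 [ 0.625 -0.015  0.052] [ 0.63  -0.016  0.009]
b3 [ 0.627 -0.126  0.052] [ 0.632 -0.131  0.007]
g [0.43  0.225 0.1  ] [0.43  0.226 0.096]
tray [ 0.414 -0.26   0.004] [ 0.414 -0.26   0.005]
tape [0.402 0.009 0.05 ] [0.402 0.009 0.05 ]
```

View pics/t1.png

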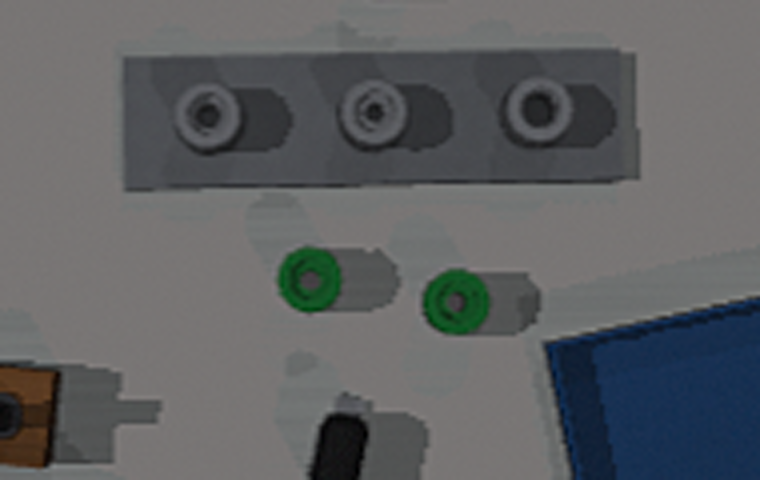

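View pics/t2.png

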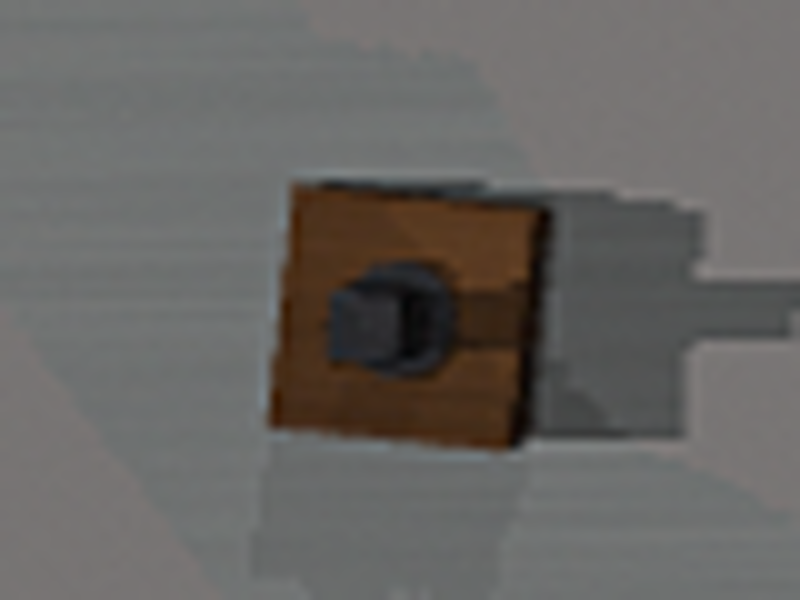

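View pics/t3.png

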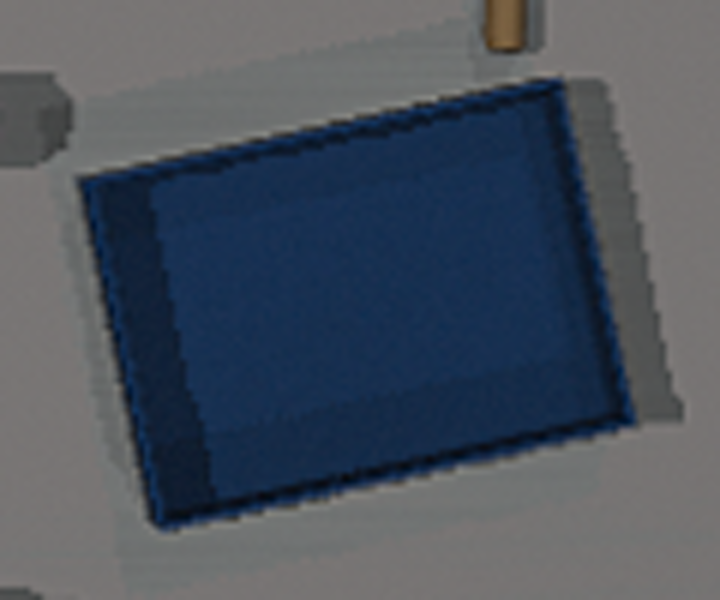

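```bash
python3 - <<'E'
from h import *
c=cam("top")
print("handle top",at_z(c,156.7,234.2,.1).round(4))
cs=np.array([at_z(c,120+a/10,202+b/10,.044) for a,b in[(295,185),(550,208),(520,448),(270,428)]]);print(cs.round(4),cs.mean(0).round(4), [np.linalg.norm(cs[i]-cs[i-1]).round(4) for i in range(4)])
tr=np.array([at_z(c,283+a/6,186+b/6,.035) for a,b in[(80,178),(560,80),(635,422),(155,525)]]);print(tr.round(4),tr.mean(0).round(4), [np.linalg.norm(tr[i]-tr[i-1]).round(4) for i in range(4)])
for n,a,b in [("b1",208,115),("b2",373,112),("b3",538,111)]: print(n,at_z(c,160+a/4,130+b/4,.052).round(4))
g=at_z(c,156.7,234.2,.1);go([g[0],g[1],.2])
E
```

```text
handle top [0.4296 0.2313 0.1   ]
[[0.4637 0.2601 0.044 ]
 [0.4569 0.1927 0.044 ]
 [0.3939 0.201  0.044 ]
 [0.3998 0.267  0.044 ]] [0.4286 0.2302 0.044 ] [np.float64(0.0643), np.float64(0.0678), np.float64(0.0636), np.float64(0.0663)]
[[ 0.4718 -0.129   0.035 ]
 [ 0.5126 -0.3461  0.035 ]
 [ 0.3592 -0.3765  0.035 ]
 [ 0.3178 -0.1599  0.035 ]] [ 0.4153 -0.2529  0.035 ] [np.float64(0.157), np.float64(0.2208), np.float64(0.1564), np.float64(0.2206)]
b1 [0.6246 0.0932 0.052 ]
b2 [ 0.6254 -0.0157  0.052 ]
b3 [ 0.625 -0.125  0.052]
t 0.25 tcp [0.2927 0.6079 0.2308] shift [ 286.7   31.1 -280. ] z-yaw 1.122
```

```bash
python3 -m jog '[[[25,0,-25],-0.05],[[75,0,-75],-0.15],[[110,0,-105],-0.25],[[145,5,-140],-0.353],[[180,5,-175],-0.353],[[215,10,-210],-0.353],[[245,10,-240],-0.353],[[265,10,-260],-0.353],[[280,10,-273],-0.353],[[286,10,-279],-0.353],[[287,10,-280],-0.353],[[287,10,-280],-0.353],[[287,10,-280],-0.353]]' 60 25; python3 - <<'E'
from h import *
c=cam("wrist");cv2.imwrite("pics/w1.png",c["img"][:,:,::-1]);go([.4296,.2313,.06]);print(proj(c,[.4296,.2313,.1]))
E
```

```text
t: 1.33
eef_pos: [0.4298, 0.232, 0.2214]
tool_rot: [0.707, -0.706, 0.034, -0.034]
contact_force: [0.1, 0.3, 1.3]
gripper_width: 0.706
t 1.38 tcp [0.4296 0.2327 0.2214] shift [  0.2 161.4  -1.5] z-yaw 1.4766
[258.80401878 185.1079559 ]
```

View pics/w1.png

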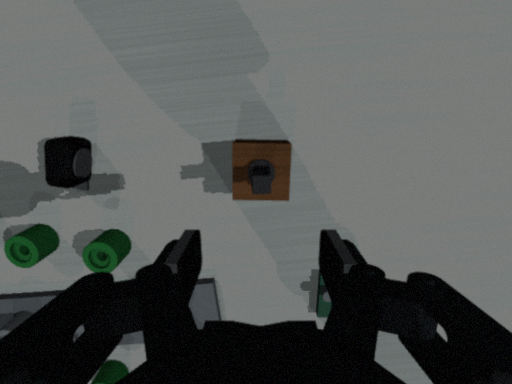

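```bash
python3 - <<'E'
from h import *
c=cam("wrist");crop(c,261,170,40,40,7,"w2.png")
p,M=axes();print((c["Rm"]@M).round(3))
E
```

```text
[[ 0.001 -0.     1.   ]
 [ 0.964 -0.265 -0.001]
 [ 0.265  0.964  0.   ]]
```

View pics/w2.png

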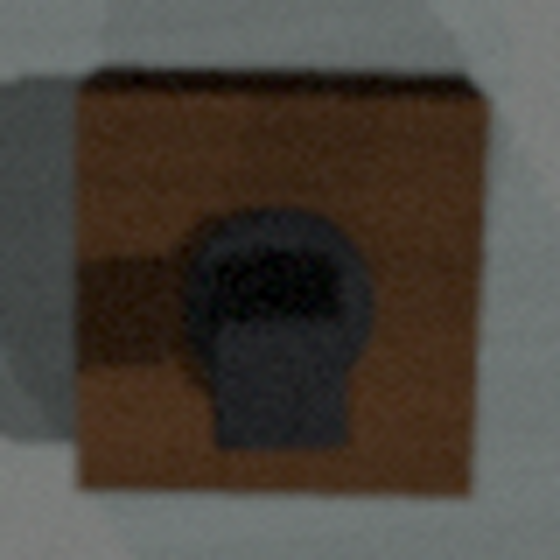

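```bash
python3 -m jog '[[[0,15,0],0],[[0,45,0],0],[[0,80,0],0],[[0,115,0],0],[[0,140,0],0],[[0,155,0],0],[[0,161,0],0],[[0,161,0],0],[[0,161,0],0]]' 50 25; python3 -m jog '[[[0,0,0],0],[[0,0,0],0],[[0,0,0],0],[[0,0,0],0],[[0,0,0],0],[[0,0,0],0],[[0,0,0],0],[[0,0,0],0]]' 0 25
```

```text
t: 2.18
eef_pos: [0.4301, 0.2324, 0.0607]
tool_rot: [0.706, -0.706, 0.033, -0.033]
contact_force: [-0.3, -0.3, -0.3]
gripper_width: 0.585
t: 2.85
eef_pos: [0.4307, 0.2321, 0.0614]
tool_rot: [0.707, -0.706, 0.033, -0.034]
contact_force: [-0.2, -0.2, 6.7]
gripper_width: 0.211
```

```bash
python3 -m jog '[[[0,-5,0],0],[[0,-15,0],0],[[0,-35,0],0],[[0,-65,0],0],[[0,-95,0],0],[[0,-115,0],0],[[0,-120,0],0],[[0,-120,0],0],[[0,-120,0],0]]'; python3 - <<'E'
from h import *
for n in("scene","wrist"):
    c=cam(n);cv2.imwrite(f"pics/{n}2.png",c["img"][:,:,::-1])
go([.625,.0932,.2])
E
```

```text
t: 3.6
eef_pos: [0.4294, 0.2309, 0.1798]
tool_rot: [-0.706, 0.706, -0.034, 0.034]
contact_force: [0.4, 0.0, -2.8]
gripper_width: 0.206
t 3.7 tcp [0.4289 0.2306 0.1788] shift [ 208.3  -21.4 -118.1] z-yaw 1.475
```

View pics/wrist2.png

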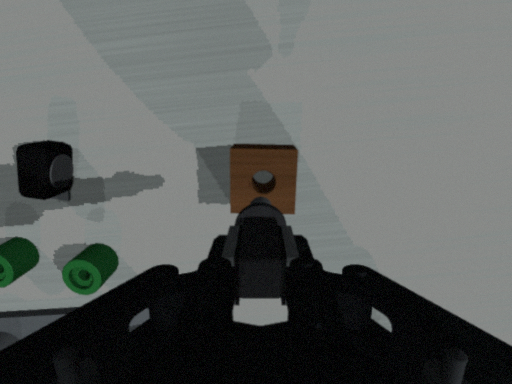

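View pics/scene2.png

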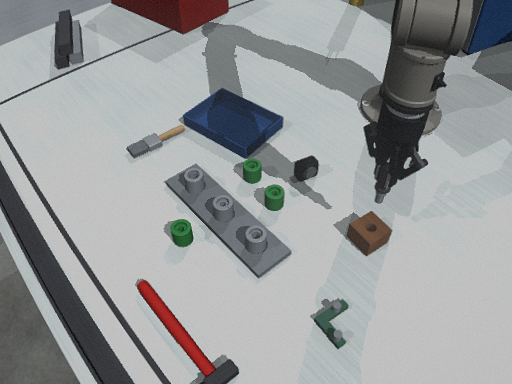

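```bash
python3 -m jog '[[[8,-5,-5],0],[[30,-20,-18],0],[[65,-21,-38],0],[[100,-21,-58],0],[[135,-21,-77],0],[[165,-21,-94],0],[[190,-21,-108],0],[[204,-21,-116],0],[[208,-21,-118],0],[[208,-21,-118],0],[[208,-21,-118],0],[[208,-21,-118],0]]'; python3 - <<'E'
from h import *
c=cam("wrist");cv2.imwrite(f"pics/w3.png",c["img"][:,:,::-1])
p,M=axes()
go([.625,.0932,.2]); print(proj(c,[.6246,.0932,.052]),proj(c,p+M[:,1]*.0554)); crop(c,261,190,60,45,6,"w3c.png")
E
```

```text
t: 4.7
eef_pos: [0.6245, 0.0953, 0.2008]
tool_rot: [0.706, -0.706, 0.034, -0.033]
contact_force: [-0.3, 0.4, -1.9]
gripper_width: 0.205
t 4.75 tcp [0.6246 0.0954 0.201 ] shift [ 0.6  1.  -2.1] z-yaw 1.4771
[257.6124525  179.09018446] [259.80492411 208.42493971]
```

View pics/w3.png

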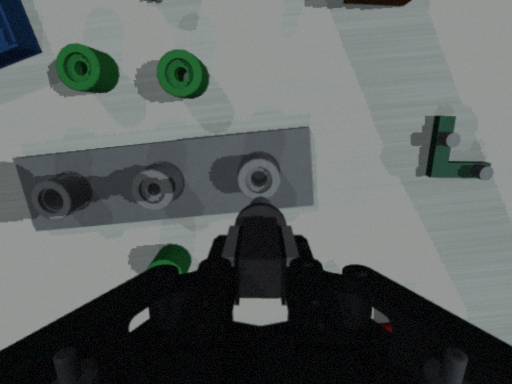

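View pics/w3c.png

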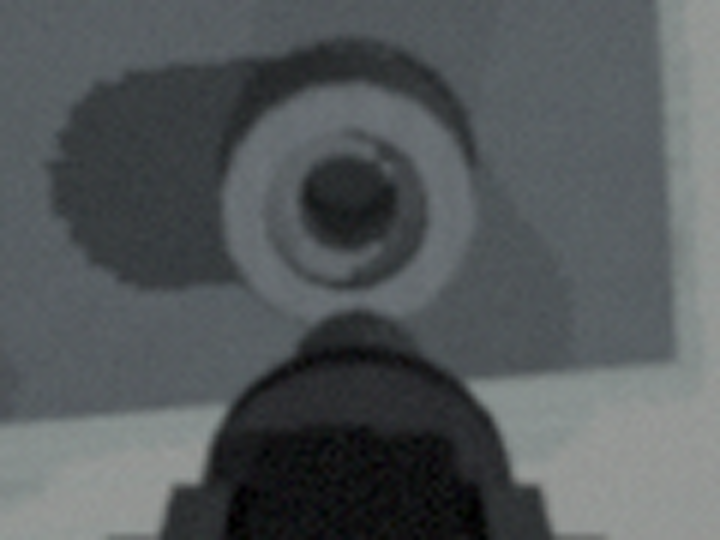

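```bash
python3 - <<'E'
from h import *
c=cam("wrist");p,M=axes()
th=np.linspace(0,6.28,90)
def outl(t,r,dx,dz): return np.array([proj(c,p+M@np.array([r*np.cos(a)+dx,t,r*np.sin(a)+dz])) for a in th])
for dx in(0,-.001,-.002):
  for dz in (0,.001):
    o=np.vstack([outl(.0554,.0065,dx,dz),outl(.0539,.008,dx,dz),outl(.05,.008,dx,dz)])
    k=outl(.0174,.015,dx,dz)
    print(dx,dz,"tip minv",o[:,1].min().round(2),"u",o[:,0].min().round(1),o[:,0].max().round(1),"collar minv",k[:,1].min().round(2),"u",k[:,0].min().round(1),k[:,0].max().round(1))
def bo(x,y,z,r): 
    q=np.array([proj(c,[x+r*np.cos(a),y+r*np.sin(a),z]) for a in th]);return q.min(0).round(1),q.max(0).round(1)
print(bo(.625,.0947,.052,.022),bo(.625,.0947,.046,.00875),bo(.625,.0947,.052,.014))
crop(c,240,175,45,40,8,"w3d.png")
E
```

```text
0 0 tip minv 198.31 u 248.0 271.2 collar minv 205.01 u 233.9 285.2
0 0.001 tip minv 198.31 u 249.5 272.6 collar minv 205.01 u 235.6 286.9
-0.001 0 tip minv 196.93 u 248.0 271.2 collar minv 203.34 u 233.9 285.2
-0.001 0.001 tip minv 196.93 u 249.5 272.6 collar minv 203.34 u 235.6 286.9
-0.002 0 tip minv 195.55 u 248.0 271.2 collar minv 201.67 u 233.8 285.3
-0.002 0.001 tip minv 195.55 u 249.4 272.7 collar minv 201.67 u 235.6 287.0
(array([237.3, 157.6]), array([280.7, 199.9])) (array([250.5, 169.5]), array([267.5, 186. ])) (array([245.2, 165.5]), array([272.8, 192.4]))
```

View pics/w3d.png

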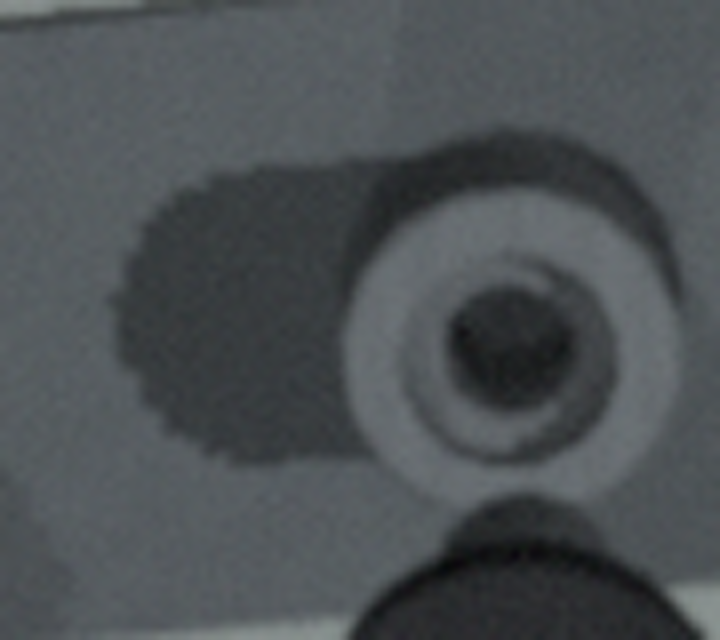

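```bash
python3 -m jog '[[[2,15,-1.3],0],[[2,40,-1.3],0],[[2,65,-1.3],0],[[2,80,-1.3],0],[[2,85,-1.3],0],[[2,85,-1.3],0],[[2,85,-1.3],0],[[2,85,-1.3],0]]'; python3 - <<'E'
from h import *
c=cam("wrist");go([.625,.0932,.1]); crop(c,261,190,60,45,6,"w4c.png")
c=cam("scene"); crop(c,256,225,40,35,8,"s4c.png")
E
```

```text
t: 5.47
eef_pos: [0.6285, 0.0929, 0.1179]
tool_rot: [0.707, -0.706, 0.033, -0.035]
contact_force: [-0.5, 0.2, -1.1]
gripper_width: 0.203
t 5.52 tcp [0.6286 0.0929 0.1179] shift [-3.6 17.9 -0.1] z-yaw 1.4752
```

View pics/w4c.png

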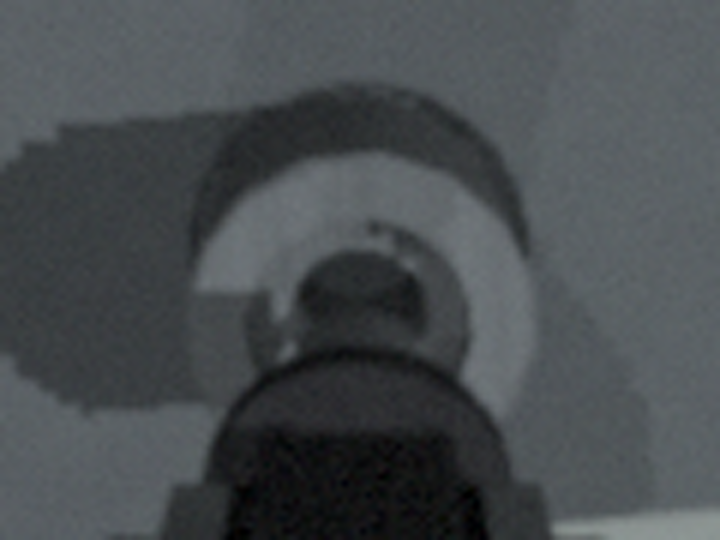

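View pics/s4c.png

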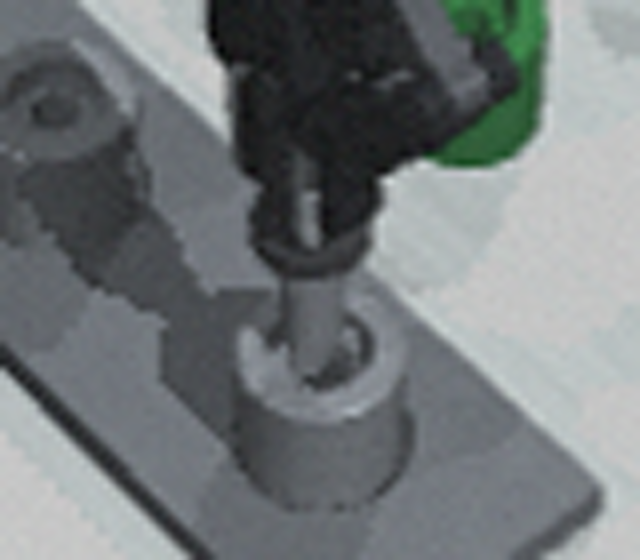

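```bash
cat >> h.py <<'E'
th=np.linspace(0,6.28,180)
def tipo(c,p,M,dx,dz,L=.0554):
    o=np.vstack([np.array([proj(c,p+M@np.array([r*np.cos(a)+dx,t,r*np.sin(a)+dz])) for a in th]) for t,r in((L,.0065),(L-.0015,.008),(L-.005,.008))]); return o[:,1].min().round(2),((o[:,0].min()+o[:,0].max())/2).round(2)
def rimo(c,x,y,z=.052,r=.022):
    q=np.array([proj(c,[x+r*np.cos(a),y+r*np.sin(a),z]) for a in th]);return q.min(0).round(1),q.max(0).round(1)
E
python3 - <<'E'
from h import *
c=cam("wrist");p,M=axes();print(p)
for dx in(0,-.001,-.002): print(dx,tipo(c,p,M,dx,.0007))
for x in(.6235,.6245,.6255,.6265): print(x,rimo(c,x,.0947),rimo(c,x,.0947,r=.014))
E
```

```text
[0.62832444 0.09272444 0.11756335]
0 (np.float64(197.69), np.float64(260.53))
-0.001 (np.float64(196.32), np.float64(260.53))
-0.002 (np.float64(194.94), np.float64(260.53))
0.6235 (array([231.7, 167.5]), array([291.3, 224.7])) (array([242.5, 178.4]), array([280.5, 214.8]))
0.6245 (array([231.8, 168.9]), array([291.4, 225.9])) (array([242.7, 179.7]), array([280.6, 216. ]))
0.6255 (array([232. , 170.2]), array([291.5, 227.2])) (array([242.8, 181.1]), array([280.7, 217.3]))
0.6265 (array([232.2, 171.6]), array([291.6, 228.4])) (array([243. , 182.4]), array([280.8, 218.5]))
```

```bash
python3 - <<'E'
from h import *
c=cam("wrist");p,M=axes();print(p)
im=np.clip(c["img"].astype(float)*2.2,0,255).astype(np.uint8)
c["img"]=im;crop(c,261,190,30,26,13,"w5c.png")
print(rimo(c,.6255,.0947,.046,.00875))
E
```

```text
[0.62814194 0.09266197 0.1173257 ]
(array([250.3, 186.3]), array([273.4, 208.4]))
```

View pics/w5c.png

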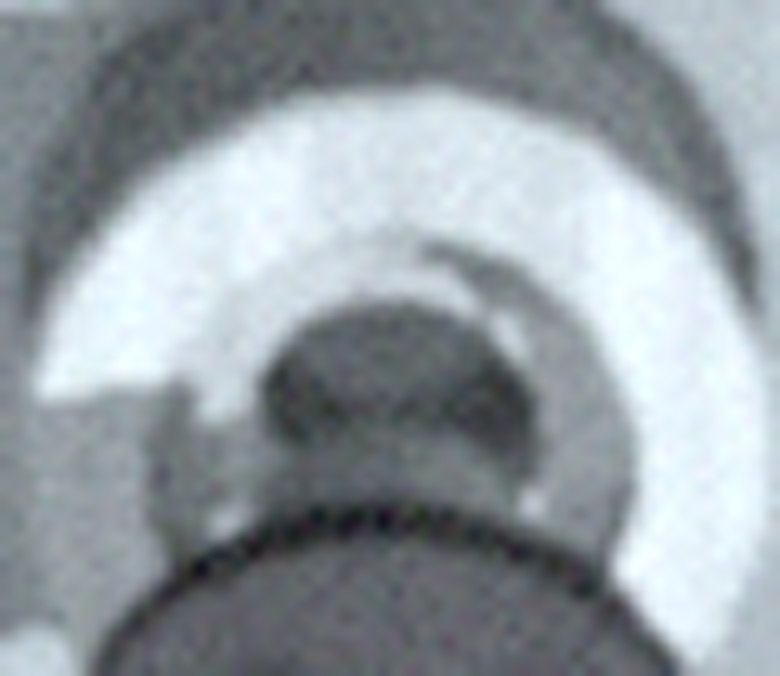

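```bash
python3 -m jog '[[[-1,2,0.6],0],[[-1,4,0.6],0],[[-1,6,0.6],0],[[-1,8,0.6],0],[[-1,10,0.6],0],[[-1,12,0.6],0],[[-1,12,0.6],0],[[-1,12,0.6],0]]'; python3 - <<'E'
from h import *
c=cam("wrist");go([.6267,.0936,.1])
im=np.clip(c["img"].astype(float)*2.2,0,255).astype(np.uint8)
c["img"]=im;crop(c,261,190,30,26,13,"w6c.png")
E
```

```text
t: 6.33
eef_pos: [0.6265, 0.0932, 0.1041]
tool_rot: [-0.706, 0.706, -0.034, 0.034]
contact_force: [0.6, -0.3, -2.0]
gripper_width: 0.207
t 6.38 tcp [0.6267 0.0932 0.1042] shift [-0.   4.2  0.4] z-yaw 1.4749
```

View pics/w6c.png

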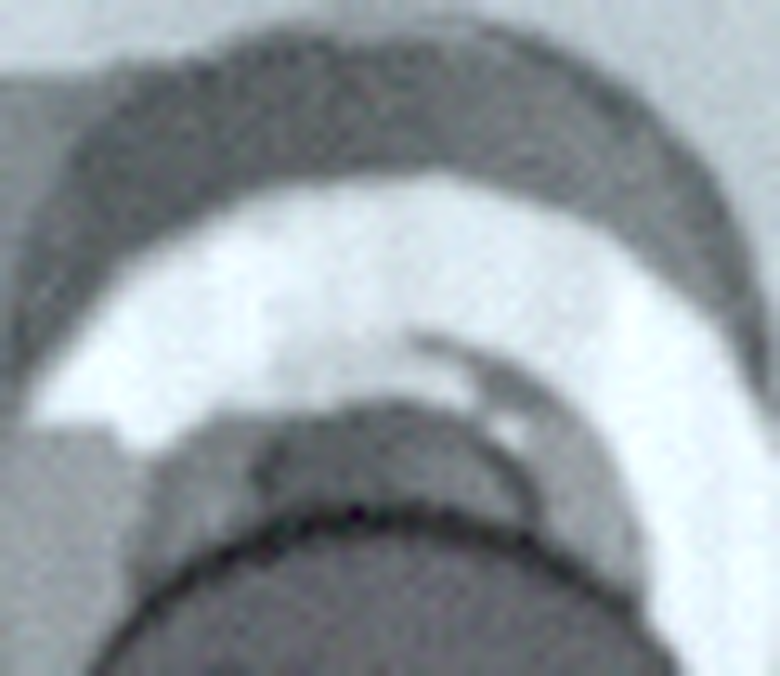

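```bash
python3 -m jog '[[[0,1,0.3],0],[[0,2,0.3],0],[[0,3,0.3],0],[[0,3,0.3],0]]'|egrep 'pos|force'; python3 -m jog '[[[0,1,0],0],[[0,2,0],0],[[0,2,0],0]]'|egrep 'pos|force'
```

```text
eef_pos: [0.6265, 0.0935, 0.1011]
contact_force: [-0.2, -0.3, -1.9]
eef_pos: [0.6265, 0.0935, 0.099]
contact_force: [-0.5, 0.4, -2.3]
```

```bash
for i in 1 2 3; do python3 -m jog '[[[0,1,0],0],[[0,2,0],0],[[0,3,0],0],[[0,3,0],0]]'|egrep 'pos|force'; done
```

```text
eef_pos: [0.6265, 0.0935, 0.096]
contact_force: [-0.6, -0.8, -2.4]
eef_pos: [0.6265, 0.0935, 0.093]
contact_force: [-0.9, 0.9, -2.7]
eef_pos: [0.6265, 0.0935, 0.0901]
contact_force: [-0.5, 0.6, -2.7]
```

```bash
for i in 1 2; do python3 -m jog '[[[0,1,0],0],[[0,2,0],0],[[0,3,0],0],[[0,3,0],0]]'|egrep 'pos|force'; done; for i in 1 2 3; do python3 -m jog '[[[0,1,0],0],[[0,1,0],0]]'|egrep 'pos|force'; done
```

```text
eef_pos: [0.6265, 0.0935, 0.087]
contact_force: [-0.4, -0.1, -1.9]
eef_pos: [0.6265, 0.0935, 0.084]
contact_force: [0.5, 0.5, -2.2]
eef_pos: [0.6266, 0.0935, 0.0831]
contact_force: [0.3, 0.1, -1.6]
eef_pos: [0.6266, 0.0935, 0.0821]
contact_force: [-1.4, 0.4, -1.6]
eef_pos: [0.6266, 0.0935, 0.0811]
contact_force: [1.2, -0.0, -2.7]
```

```bash
for i in 1 2 3; do python3 -m jog '[[[0,0.7,0],0],[[0,0.7,0],0]]'|egrep 'pos|force'; done
```

```text
eef_pos: [0.6266, 0.0935, 0.0805]
contact_force: [0.1, -0.0, -1.7]
eef_pos: [0.6266, 0.0935, 0.0798]
contact_force: [-0.6, -0.1, -2.4]
eef_pos: [0.6268, 0.0935, 0.0795]
contact_force: [-0.5, -0.3, 0.1]
```

```bash
for i in 1 2; do python3 -m jog '[[[0,0.5,0],0],[[0,0.5,0],0]]'|egrep 'pos|force'; done; python3 - <<'E'
from h import *
c=cam("scene"); crop(c,256,225,40,35,8,"s7c.png")
E
```

```text
eef_pos: [0.6268, 0.0935, 0.0794]
contact_force: [-1.4, -0.9, 4.6]
eef_pos: [0.6269, 0.0935, 0.0793]
contact_force: [-3.3, -1.1, 7.6]
```

View pics/s7c.png

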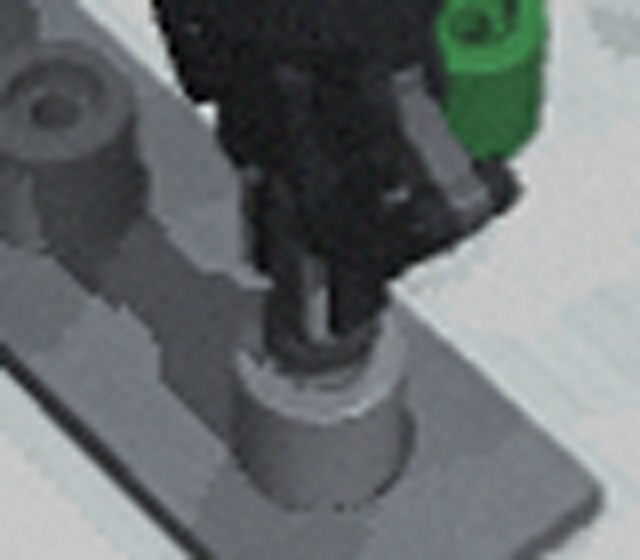

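```bash
python3 -m jog '[[[0,-0.3,0],0],[[0,-0.3,0],0],[[0,-0.3,0],0],[[0,-0.3,0],0],[[0,-0.3,0],0]]' 50; python3 -m jog '[[[0,-10,0],0],[[0,-30,0],0],[[0,-60,0],0],[[0,-90,0],0],[[0,-100,0],0],[[0,-105,0],0],[[0,-105,0],0]]'|egrep 'pos|force'; python3 - <<'E'
from h import *
c=cam("wrist");cv2.imwrite("pics/w8.png",c["img"][:,:,::-1]); go([.625,-.0157,.19])
c=cam("scene"); crop(c,256,225,40,35,8,"s8c.png")
E
```

```text
t: 10.43
eef_pos: [0.6266, 0.0935, 0.0783]
tool_rot: [-0.706, 0.706, -0.034, 0.034]
contact_force: [0.2, 0.1, -0.1]
gripper_width: 0.584
eef_pos: [0.6272, 0.0936, 0.1848]
contact_force: [-0.2, -0.3, -0.3]
t 11.07 tcp [0.6264 0.0936 0.1833] shift [   9.1   -6.7 -108.9] z-yaw 1.475
```

View pics/w8.png

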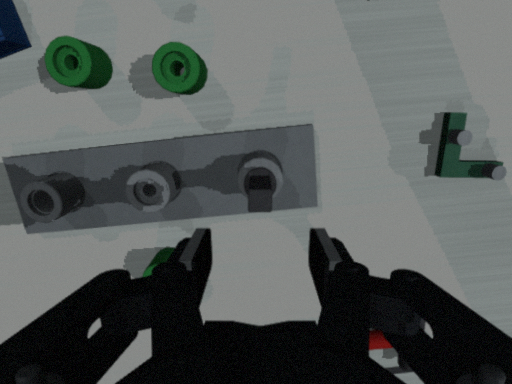

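View pics/s8c.png

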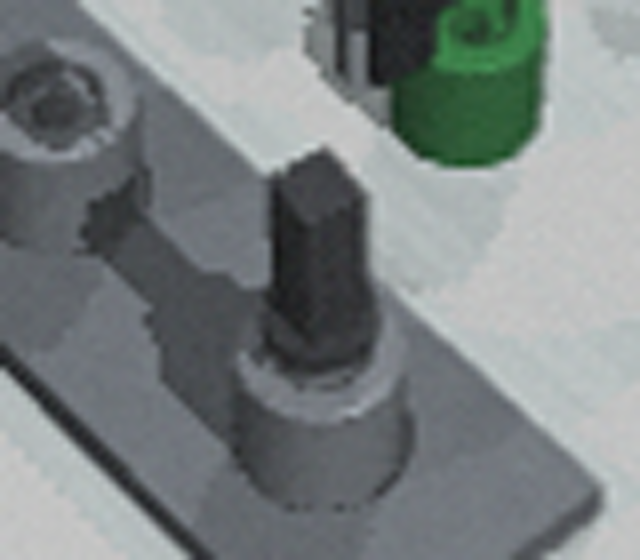

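```bash
python3 -m jog '[[[1,0,-10],0],[[4,0,-38],0],[[7,0,-72],0],[[9,0,-98],0],[[10,0,-107],0],[[10,0,-108],0],[[10,0,-108],0],[[10,0,-108],0]]' 80 70; python3 - <<'E'
from h import *
c=cam("wrist");cv2.imwrite("pics/w9.png",c["img"][:,:,::-1]); go([.626,-.0145,.02]);print(rimo(c,.626,-.0145),rimo(c,.626,-.0145,.046,.007))
crop(c,261,180,40,40,8,"w9c.png")
E
```

```text
t: 11.78
eef_pos: [0.6261, -0.013, 0.1829]
tool_rot: [0.707, -0.706, 0.034, -0.033]
contact_force: [0.0, 0.2, -0.5]
gripper_width: 0.934
t 11.83 tcp [ 0.6262 -0.0126  0.183 ] shift [ 1.00e-01  1.63e+02 -2.10e+00] z-yaw 1.4777
(array([234.9, 160.2]), array([281., 205.])) (array([250.8, 174.6]), array([265.2, 188.5]))
```

View pics/w9.png

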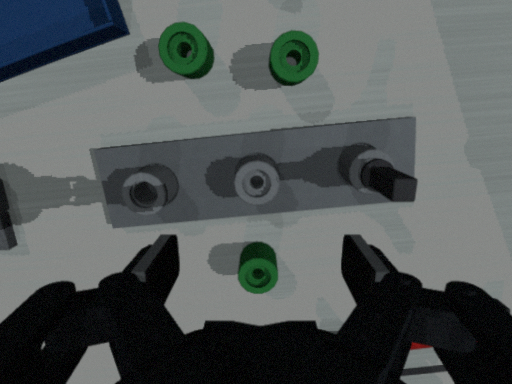

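View pics/w9c.png

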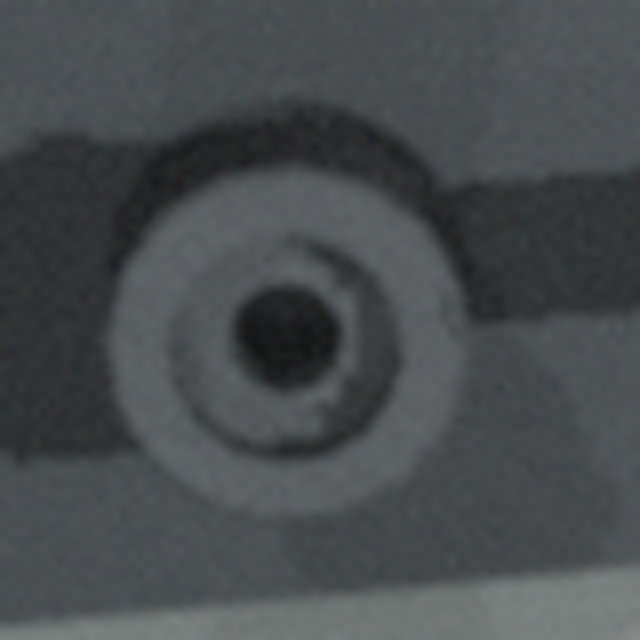

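```bash
python3 -m jog '[[[0,15,-2.5],0],[[0,45,-2.5],0],[[0,80,-2.5],0],[[0,115,-2.5],0],[[0,140,-2.5],0],[[0,155,-2.5],0],[[0,161,-2.5],0],[[0,163,-2.5],0],[[0,163,-2.5],0],[[0,163,-2.5],0]]'; python3 -m jog '[[[0,0,0],0],[[0,0,0],0],[[0,0,0],0],[[0,0,0],0],[[0,0,0],0],[[0,0,0],0],[[0,0,0],0],[[0,0,0],0]]' 30 70
```

```text
t: 12.67
eef_pos: [0.6271, -0.0168, 0.0218]
tool_rot: [0.706, -0.706, 0.033, -0.034]
contact_force: [-0.1, -1.0, -0.2]
gripper_width: 0.938
t: 13.33
eef_pos: [0.6269, -0.0173, 0.0218]
tool_rot: [0.706, -0.706, 0.033, -0.035]
contact_force: [-1.5, 0.9, 5.8]
gripper_width: 0.501
```

```bash
python3 -m jog '[[[0,-4,0],0],[[0,-12,0],0],[[0,-30,0],0],[[0,-60,0],0],[[0,-90,0],0],[[0,-110,0],0],[[0,-118,0],0],[[0,-120,0],0],[[0,-120,0],0]]'; python3 - <<'E'
from h import *
go([.4236,-.2971,.14])
c=cam("scene");cv2.imwrite("pics/s10.png",c["img"][:,:,::-1])
E
```

```text
t: 14.08
eef_pos: [0.6255, -0.0174, 0.1401]
tool_rot: [0.706, -0.706, 0.034, -0.034]
contact_force: [-0.2, 0.0, -4.8]
gripper_width: 0.501
t 14.08 tcp [ 0.6255 -0.0174  0.1401] shift [-174.2    0.3 -297.7] z-yaw 1.4749
```

View pics/s10.png

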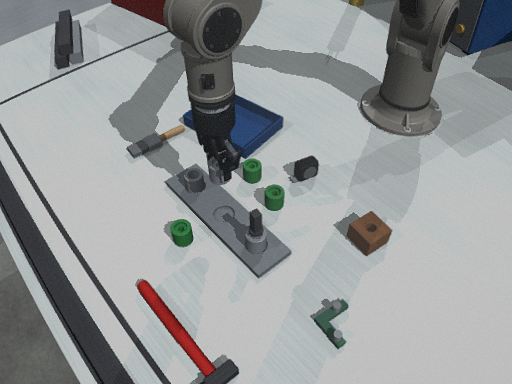

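Boss lifted (middle socket empty near (224,213), weight −4.8 N). Carry it to the tray.

```bash
python3 -m jog '[[[-5,0,-9],0],[[-18,0,-30],-0.04],[[-36,0,-60],-0.08],[[-54,0,-92],-0.12],[[-72,0,-124],-0.16],[[-90,0,-154],-0.2],[[-108,0,-185],-0.24],[[-126,0,-215],-0.28],[[-144,0,-246],-0.28],[[-160,0,-272],-0.28],[[-170,0,-290],-0.28],[[-174,0,-297],-0.28],[[-174,0,-298],-0.28],[[-174,0,-298],-0.28],[[-174,0,-298],-0.28]]'; python3 - <<'E'
from h import *
go([.4236,-.2971,.02])
c=cam("wrist");cv2.imwrite("pics/w11.png",c["img"][:,:,::-1])
for q in([.4718,-.129,.035],[.5126,-.3461,.035],[.3592,-.3765,.035],[.3178,-.1599,.035],[.4236,-.2971,.004]):print(proj(c,q).round(0))
E
```

```text
t: 15.38
eef_pos: [0.425, -0.296, 0.1399]
tool_rot: [0.704, -0.704, -0.066, 0.066]
contact_force: [0.0, 1.4, -4.6]
gripper_width: 0.5
t 15.38 tcp [ 0.425  -0.296   0.1399] shift [ -1.5 119.9  -0.9] z-yaw 1.7568
[423. 268.]
[190. 269.]
[176.  94.]
[448.  95.]
[259. 180.]
```

View pics/w11.png

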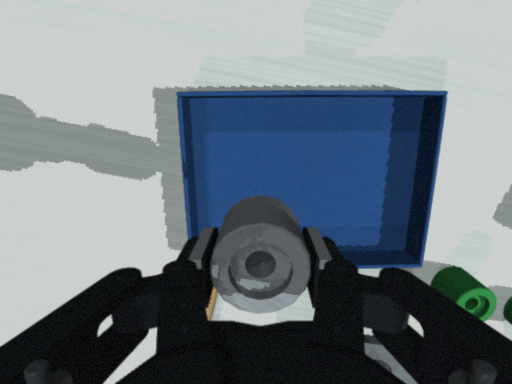

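```bash
python3 -m jog '[[[0,10,0],0],[[0,30,0],0],[[0,60,0],0],[[0,85,0],0],[[0,105,0],0],[[0,113,0],0],[[0,117,0],0],[[0,119,0],0],[[0,120,0],0],[[0,121,0],0],[[0,121,0],0],[[0,121,0],0]]'; python3 -m jog '[[[0,0,0],0],[[0,0,0],0],[[0,0,0],0],[[0,0,0],0],[[0,0,0],0]]' 58; python3 -m jog '[[[0,-8,0],0],[[0,-25,0],0],[[0,-55,0],0],[[0,-95,0],0],[[0,-135,0],0],[[0,-155,0],0],[[0,-160,0],0],[[0,-160,0],0]]'; python3 - <<'E'
from h import *
go([.6265,-.1245,.19])
c=cam("wrist");cv2.imwrite("pics/w12.png",c["img"][:,:,::-1])
E
```

```text
t: 16.43
eef_pos: [0.4249, -0.2977, 0.0203]
tool_rot: [-0.704, 0.704, 0.065, -0.065]
contact_force: [-0.5, 0.2, -5.0]
gripper_width: 0.506
t: 16.85
eef_pos: [0.4246, -0.2976, 0.0197]
tool_rot: [-0.704, 0.704, 0.065, -0.065]
contact_force: [0.6, 0.9, -0.9]
gripper_width: 0.688
t: 17.52
eef_pos: [0.4253, -0.298, 0.1817]
tool_rot: [-0.703, 0.705, 0.066, -0.064]
contact_force: [1.1, 0.2, 0.1]
gripper_width: 0.681
t 17.52 tcp [ 0.4253 -0.298   0.1817] shift [229.6  -7.8 133.7] z-yaw 1.7549
```

View pics/w12.png

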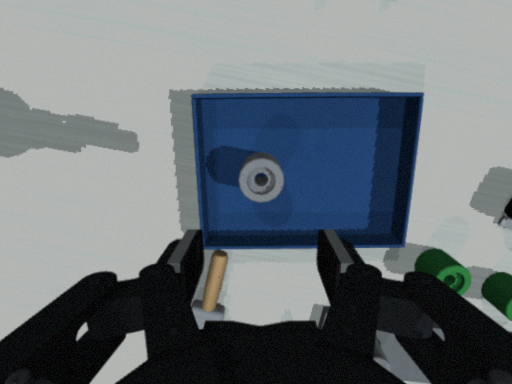

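```bash
python3 -m jog '[[[12,0,7],0],[[40,-5,23],0.04],[[72,-8,42],0.08],[[104,-8,61],0.12],[[136,-8,79],0.16],[[168,-8,98],0.2],[[195,-8,114],0.24],[[215,-8,125],0.28],[[226,-8,132],0.28],[[230,-8,134],0.28],[[230,-8,134],0.28],[[230,-8,134],0.28]]' 80; python3 - <<'E'
from h import *
c=cam("wrist");go([.6265,-.1245,.02]);print(rimo(c,.6265,-.1245),rimo(c,.6265,-.1245,.046,.0122))
crop(c,261,180,40,40,8,"w13c.png")
E
```

```text
t: 18.57
eef_pos: [0.6244, -0.1253, 0.1867]
tool_rot: [-0.706, 0.707, -0.035, 0.034]
contact_force: [-1.1, -0.5, -0.4]
gripper_width: 0.932
t 18.62 tcp [ 0.6243 -0.1257  0.187 ] shift [  2.3 167.    1.6] z-yaw 1.4728
(array([238.1, 161.7]), array([283.5, 205.8])) (array([248.5, 170.6]), array([273.2, 194.6]))
```

View pics/w13c.png

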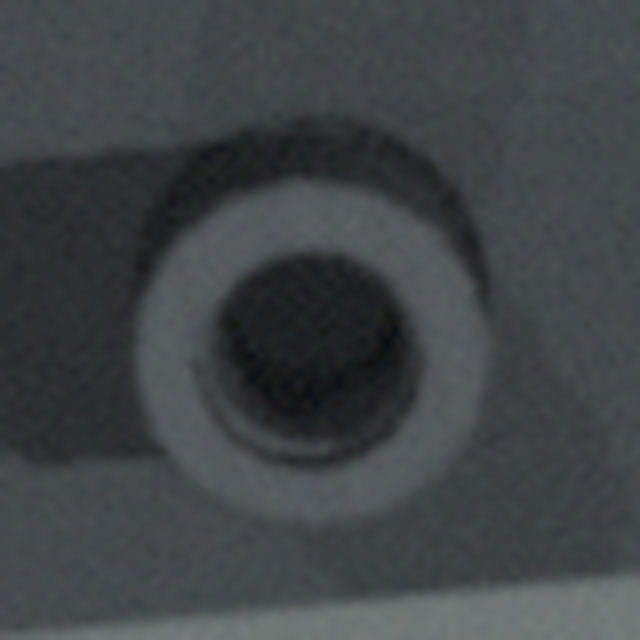

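```bash
python3 -m jog '[[[2,15,0.5],0],[[2,45,0.5],0],[[2,80,0.5],0],[[2,115,0.5],0],[[2,140,0.5],0],[[2,155,0.5],0],[[2,162,0.5],0],[[2,165,0.5],0],[[2,165,0.5],0],[[2,165,0.5],0]]'; python3 -m jog '[[[0,0,0],0],[[0,0,0],0],[[0,0,0],0],[[0,0,0],0],[[0,0,0],0],[[0,0,0],0],[[0,0,0],0],[[0,0,0],0]]' 30 70
```

```text
t: 19.45
eef_pos: [0.6286, -0.124, 0.0239]
tool_rot: [-0.706, 0.706, -0.033, 0.035]
contact_force: [1.0, -0.1, 0.9]
gripper_width: 0.937
t: 20.12
eef_pos: [0.6288, -0.1256, 0.0243]
tool_rot: [-0.705, 0.707, -0.033, 0.035]
contact_force: [-1.9, -4.2, 7.1]
gripper_width: 0.502
```

```bash
python3 -m jog '[[[0,-4,0],0],[[0,-12,0],0],[[0,-30,0],0],[[0,-60,0],0],[[0,-90,0],0],[[0,-110,0],0],[[0,-118,0],0],[[0,-120,0],0],[[0,-120,0],0]]'; python3 - <<'E'
from h import *
go([.408,-.2087,.14])
E
```

```text
t: 20.87
eef_pos: [0.6274, -0.1227, 0.142]
tool_rot: [0.706, -0.706, 0.034, -0.033]
contact_force: [0.2, -0.1, -3.8]
gripper_width: 0.505
t 20.87 tcp [ 0.6274 -0.1227  0.142 ] shift [-210.2    2.1 -106.5] z-yaw 1.4755
```

```bash
python3 -m jog '[[[-10,0,-5],0],[[-40,0,-20],-0.06],[[-75,0,-38],-0.12],[[-110,0,-56],-0.18],[[-145,0,-73],-0.24],[[-175,0,-88],-0.28],[[-197,0,-99],-0.28],[[-207,0,-105],-0.28],[[-210,0,-106],-0.28],[[-210,0,-106],-0.28],[[-210,0,-106],-0.28],[[-210,0,-106],-0.28]]'; python3 - <<'E'
from h import *
go([.408,-.2087,.022])
c=cam("wrist");cv2.imwrite("pics/w14.png",c["img"][:,:,::-1])
E
```

```text
t: 21.87
eef_pos: [0.4104, -0.2079, 0.1424]
tool_rot: [-0.704, 0.704, 0.066, -0.065]
contact_force: [-0.7, 0.4, -3.8]
gripper_width: 0.504
t 21.87 tcp [ 0.4104 -0.2079  0.1424] shift [ -2.6 120.4  -0.3] z-yaw 1.7569
```

View pics/w14.png

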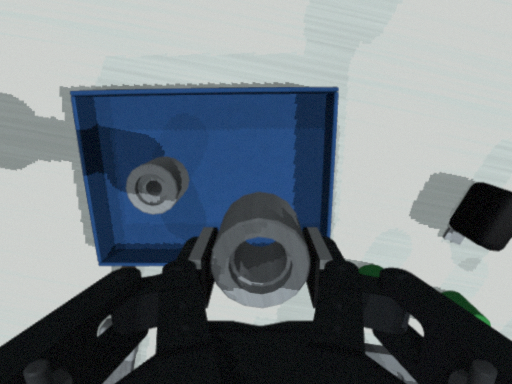

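```bash
python3 -m jog '[[[0,10,0],0],[[0,30,0],0],[[0,60,0],0],[[0,85,0],0],[[0,105,0],0],[[0,113,0],0],[[0,117,0],0],[[0,119,0],0],[[0,120,0],0],[[0,120,0],0],[[0,120,0],0]]'; python3 -m jog '[[[0,0,0],0],[[0,0,0],0],[[0,0,0],0],[[0,0,0],0],[[0,0,0],0]]' 58; python3 -m jog '[[[0,-8,0],0],[[0,-25,0],0],[[0,-55,0],0],[[0,-95,0],0],[[0,-135,0],0],[[0,-155,0],0],[[0,-160,0],0],[[0,-160,0],0],[[0,-160,0],0]]'; python3 - <<'E'
from h import *
for n in("top","scene"):
    c=cam(n);cv2.imwrite(f"pics/{n}15.png",c["img"][:,:,::-1])
    if n=="scene": crop(c,256,225,40,35,8,"s15c.png");s=c
    else: t=c;crop(c,212,155,30,24,12,"t15c.png")
for q in([.6246,.0932,.118],):
    print(proj(t,q),proj(s,q)); u,v=proj(t,q); print(at_depth(t,u,v))
c=cam("wrist");cv2.imwrite("pics/w15.png",c["img"][:,:,::-1])
E
```

```text
t: 22.83
eef_pos: [0.4095, -0.209, 0.0233]
tool_rot: [-0.704, 0.704, 0.066, -0.064]
contact_force: [-0.8, 0.3, -4.3]
gripper_width: 0.507
t: 23.25
eef_pos: [0.409, -0.2087, 0.0227]
tool_rot: [-0.704, 0.704, 0.065, -0.065]
contact_force: [0.0, 0.4, 0.7]
gripper_width: 0.679
t: 24.0
eef_pos: [0.4082, -0.2084, 0.182]
tool_rot: [0.704, -0.704, -0.065, 0.065]
contact_force: [0.8, -0.6, -0.7]
gripper_width: 0.68
[210.35575294 155.69440712] [255.47032679 212.50848003]
[0.62428737 0.09303646 0.12052608]
```

View pics/w15.png

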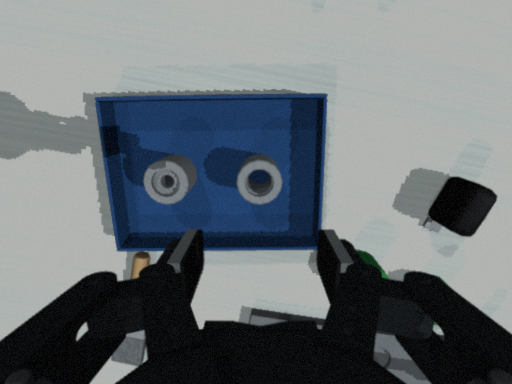

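View pics/top15.png

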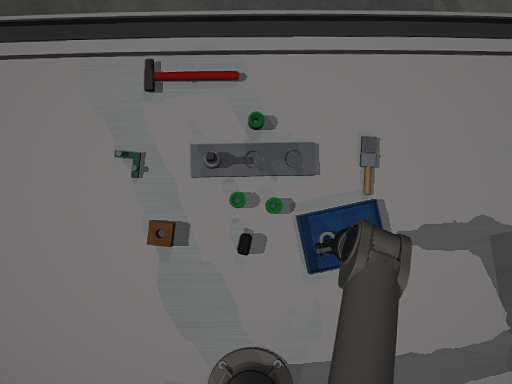

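View pics/s15c.png

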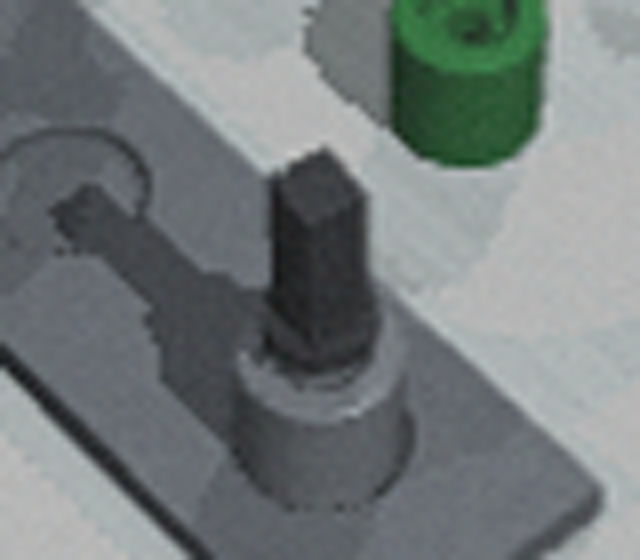

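View pics/t15c.png

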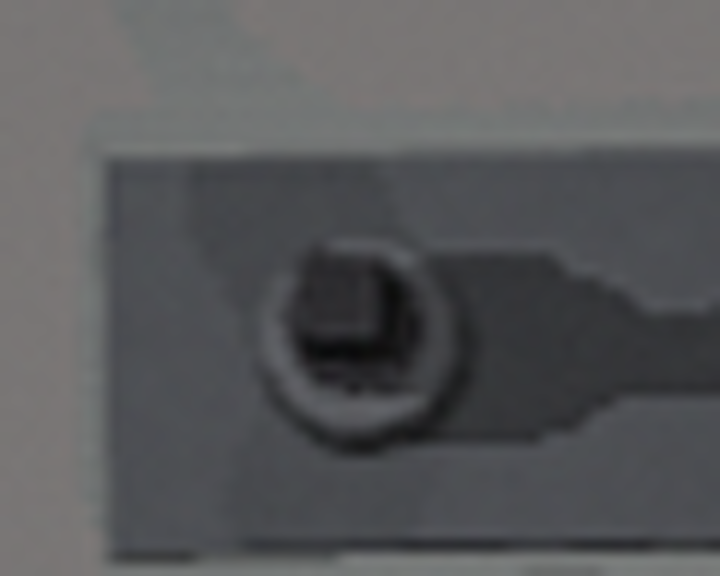

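```bash
python3 - <<'E'
from h import *
zs=[]
for i in range(6):
    c=cam("top"); zs.append([at_depth(c,210,155,2)[2],at_depth(c,225,173,2)[2],at_depth(c,237,135,2)[2],at_depth(c,213,168,0)[2]])
print(np.mean(zs,0).round(4),np.std(zs,0).round(4))
E
```

```text
[0.1184 0.0145 0.0009 0.0059] [0.0006 0.0006 0.0005 0.0019]
```

```bash
python3 -c "
from station import *
print(hand_in())"
```

```text
the job is handed in; nothing more can be done
None
```

The job is handed in at about 24 s of the 70 s allowed. The gauge stands released in the boss at the +y end of the rack, and the other two bosses are in the blue tray.

**How I found the right boss:** I tried the gauge only in that one boss, which was the first I tried. The slim end went in freely to about 28 mm, then the step stopped it (about 8 N on the wrist sensor, limit 30 N). I did not try the gauge in the other two. In close-up views their bores looked clearly too small (middle, 14 mm) and too large (-y end, 24.4 mm).

**Last checks:**
- **Gauge:** its handle top measured 118.4 mm above the deck, against 118 mm expected when fully home. It stood upright to within about 1 mm in the top view.
- **Height reading:** a first single reading gave 120.5 mm. The average of six gave 118.4 mm, so I put the difference down to depth noise.
- **Bosses in the tray:** both stand upright in the tray, clear of its walls and of each other.
- **Other things on the deck:** they look unmoved in the top view, which I judged by eye.
- **Robot:** the gripper was raised clear of everything, about 180 mm up.

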